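Weigh a loaded centrifuge bucket on the beam balance

TASK

Weigh the centrifuge bucket that holds the blood tubes on the beam balance: set it upright on the middle of the pan, lowering it gently with the sinking pan until the beam meets its stop, so that the beam never bangs over, and let go. Then slide the poise along the beam with light fingertip pushes until the beam, left to itself, rests level with its pointer on the line of the index post. The bearing is delicate: never grip the poise or lean on the beam (every touch under about 10 N), and leave the other things on the bench where they stand.

Things in the scene. Friction and masses are not known exactly. Their poses are not given: they have to be found in the camera images.
- bucket_mid (a point): Loaded bucket: round steel cup, diameter 56 mm, 70 mm tall, four capped blood tubes standing in it (cap tops 90 mm above its underside). Point: on its axis, 35 mm above the underside; z up. Two lugs (14 mm wide, 6.5 mm proud, 50 to 66 mm above the underside) on its x and -x sides, so grip it across y, below the rim. Mass unknown, 0.2 to 0.5 kg.
- spare_mid (a point): Spare bucket of the same size and shape but empty, without tubes; not to be moved. Point: on its axis, 35 mm above its underside.
- pan_top (a point): Centre of the upper face of the balance's round flat steel pan, 130 mm in diameter, 4 mm thick. The pan always stays horizontal and moves only up and down with the beam, 6.5 mm either way of its level height (127 mm above the bench); z up. It sinks under a load until the beam meets its stop.
- poise_post (a point): Finger post of the sliding poise: upright steel pin, diameter 16 mm, 26 mm tall, on the poise block (34 mm across the beam, 32 along it) that rides on the beam. Point: on the pin's axis, half-way up, 13 mm above the block's top. Its y axis runs along the beam to the pan, -y to the pointer; it tilts with the beam. Level, the block's top is 117 mm, the beam's top edge 114 mm above the bench.
- poise (a joint): Distance of the poise along the beam from its zero mark, in m: 0 (50 mm from the pivot) to 0.2 (farthest out, near the pointer). It slides with about 0.6 N of friction and stays where it is left. It weighs 0.28 kg; the pan's load acts 95 mm from the pivot on the other side. With the pan empty the beam levels at 0.
- beam (a joint): Tilt of the beam, rad: 0 level, positive with the pointer and poise end up and the pan down; stops with rubber buffers at about -0.07 and 0.07. A damper brings it to rest in about 1.5 s. Off its stops it falls by about 0.0075 rad per mm that the poise is moved outward. A finger touching the poise disturbs the tilt: read it with nothing touching.
- level_mark (a point): The level line on the index post (16 x 30 mm, top 152 mm above the bench) at the pointer's end of the balance, 105 mm above the bench, the same height as the beam's pivot, which lies 330 mm from this point in its +y direction. Axes of the balance: y along the level beam towards the pan, z up.
- pointer_tip (a point): Tip of the beam's pointer, 325 mm from the pivot; at level it stands at the height of the line on the index post.
- rack: White rack of capped blood tubes, 90 x 200 mm, 84 mm tall; origin under its centre. Not to be moved.
- sharps: Yellow sharps bin with a red lid, 122 mm in diameter, 170 mm tall; origin under its centre. Not to be moved.
- reagent: Amber reagent bottle, 64 mm in diameter, 130 mm tall; origin under its centre. Not to be moved.

How it is judged:
On the way, in this order (a step that is already met when the one before it is completed fails the run):
1. the loaded bucket stands upright on the middle of the pan, let go (contact force between bucket and pan above 1 N and horizontal distance between bucket_mid and pan_top below 0.03 m and angle between bucket_mid's own z axis and vertical below 0.1 rad and contact force between the fingers and bucket below 0.05 N and linear speed of bucket below 0.02 m/s), for 0.3 s.
2. the beam, touched by nothing, rests level (contact force between bucket and pan above 1 N and horizontal distance between bucket_mid and pan_top below 0.03 m and angle between bucket_mid's own z axis and vertical below 0.1 rad and value of joint beam between -0.015 and 0.015 rad and velocity of joint beam between -0.02 and 0.02 rad/s and contact force between the fingers and bucket below 0.05 N and contact force between each of the fingers, the arm and balance below 0.05 N), for 0.3 s.
At the end, for the whole second after the job is handed in: The loaded bucket stands upright (within 0.1 rad) and at rest on the pan, its axis within 30 mm of the pan's centre; the beam is at rest within 0.015 rad of level (pointer within 5 mm of the line); nothing touches bucket or balance; the other things stand where they were (all of step 2 and linear speed of bucket below 0.02 m/s).
It fails at once if the fingers or the arm bear on the beam, poise or pan with more than 12 N (contact force between any of the fingers, the arm and beam above 12 N).
It fails at once if the bucket is dropped or pressed on the pan with more than 20 N (contact force between bucket and pan above 20 N).
It fails at once if the beam bangs over: its pan side falls faster than 0.6 rad/s (pan about 57 mm/s) (velocity of joint beam above 0.6 rad/s).
It fails at once if the bucket is tipped by more than 0.6 rad (angle between bucket_mid's own z axis and vertical above 0.6 rad).
It fails at once if another thing on the bench is moved by more than 30 mm (distance of any of spare_mid, rack, sharps, reagent from where it was at the start of the episode above 0.03 m).
It also fails if it takes over 67 s, if anything falls off the work surface, if the arm or the gripper's body presses on something with over 40 N, if the wrist force passes 120 N, or if a joint passes its speed limit or range.

ROBOT

A 6-joint arm with a two-finger parallel gripper is mounted at the origin on the work surface. World frame = base frame: x ahead of the robot, y to its left, z up, the work surface at z = 0. Lengths are in m, angles in rad, forces in N, time in s.
With the tool pointing down it reaches from about 0.3 to 0.775 m from the base axis. Payload 14.6 kg.
Tool frame: the origin (TCP) lies on the centre line of the jaws, within the pads' length; the fingertips stand 25 mm ahead of it and the grasp point (between the pads) lies 6 mm ahead of it (ctrl.tip_reach is the distance from the TCP to the fingertips, in m); z points along the fingers, y is the line along which they close (so a half turn about z gives the same grasp; the last joint's range is limited). The gripper opens to 94 mm and grips with 3 to 60 N. Pads are 16 mm wide; open, the fingers measure 119 mm over their backs; the gripper's body (75 mm by 177 mm) begins 78 mm behind the grasp point.
Start: joints at [1.228, 0.3, 1.521, -0, 1.321, -0.067], TCP at [0.15, 0.529, 0.23] pointing down, gripper open.
Joint ranges: [-3.03, 3.03], [-0.79, 2.21], [0.23, 2.52], [-1.04, 4.18], [0, 3.07], [-2.55, 2.55]. Speed limits (rad/s): [2.22, 2.22, 2.57, 3.14, 3.14, 3.14].

INTERFACE

Orientations are given as [roll, pitch, yaw] about the fixed x, y, z axes, in that order (R = Rz(yaw) Ry(pitch) Rx(roll)).
In Python, from station import ctrl gives the robot as it stands. The module is installed in compiled form; this text tells all that it offers.
- The arm moves only by the tool apply_moves, never from a script. Its argument "deltas" is a list of rows, each a list of 7 numbers: the closure in counts, from 0 (fully open) to 255 (shut), then the shift along the world's x, y, z in cm, then the turn, a rotation vector about the world's x, y, z in rad. In form: [[jaw, tx, ty, tz, ax, ay, az], ...]. A call has 1 to 10 rows; each row shifts and turns the commanded pose from where the row before left it; what a row does not reach is not made up. A row lasts 1/10 s, in which the tool goes at most 50 mm and 8.59 degrees, less where a joint would pass 70% of its speed; a pose out of reach is approached as far as the arm can. A call with a gripper value outside its range is refused whole. The fingers move at their own pace and stop on an object; "grip_force" is the grip in N (left out, the last holds). Time passes only in rows, so rows that do not move let the fingers close. It gives the time, the measured TCP pose, the force, the opening and the grip force at its end, in the units of the state.
- ctrl.get_obs(): the state, without advancing time (a new reading comes with each control period).
- ctrl.camera(name): name is "scene" or "top" or "wrist"; returns a dict with "img" (480x640x3 uint8, red, green, blue), "K" (3x3 intrinsics, pixels), "pose" (4x4, takes a point from camera to world coordinates); the wrist camera has in their place "hand_eye" (4x4, takes a point from camera to tool coordinates, whose origin is the TCP and whose axes are the flange's). Camera axes: x right, y up, looking along -z (the intrinsics and any distortion apply to the point x, -y, -z); pixel columns grow to the right and rows downward; lengths in m; the calibration is good to about 2 mm. A picture is of the moment at which its call begins: read the wrist's pose just before it. There is no depth.
- ctrl.hand_in(): hands the job in; it is judged then, once.
The state is a dict: "time_s": time; "qpos": joint angles; "joint_vel": joint speeds; "tau": joint torques, N m; "ee_pos": TCP position; "eef_rot": TCP orientation; "force": force on the tool from outside, world axes, zero at the start; "moment": the same for the moment, N m; "grip_width": finger opening in m; "grip_force": force on a finger pad.
Only numpy, scipy, OpenCV 4.12 (cv2) and the standard library are available. Lean on these libraries where they do the work, as an engineer would, in place of code of your own. Each camera call takes 0.05 s, during which the arm holds its last target. There are 200 camera calls.

## Working session

There is one attempt and no reset: what is moved stays moved. The work goes in short steps, Python scripts to look and compute and a tool call to move; the robot and the scene stay as the last step left them, time stands still between calls to the robot, and variables do not carry over. Pictures are saved under pics/ and viewed, at most 10 in all, crops included, and the job is handed in when it is done.

Besides the shell and the picture viewer there is one more tool, called in YAML: its name, and indented under it one key for each argument. apply_moves: Moves the arm, as the interface text tells. Its arguments: {"type":"object","properties":{"deltas":{"type":"array"},"grip_force":{"type":"number"}},"required":["deltas"]}

```bash
mkdir -p pics; cat > h.py <<'E'
from station import ctrl
import numpy as np, cv2
from scipy.spatial.transform import Rotation as R
def snap(n,f):
    o=ctrl.get_obs(); c=ctrl.camera(n)
    cv2.imwrite('pics/'+f,c['img'][:,:,::-1])
    if n=='wrist':
        T=np.eye(4);T[:3,3]=o['ee_pos'];T[:3,:3]=R.from_euler('xyz',o['eef_rot']).as_matrix()
        c['pose']=T@c['hand_eye']
    np.savez('pics/'+f+'.npz',K=c['K'],pose=c['pose'])
    return c
def ray(f,u,v):
    d=np.load('pics/'+f+'.npz');x=np.linalg.inv(d['K'])@[u,v,1]
    P=d['pose'];r=P[:3,:3]@[x[0],-x[1],-x[2]];return P[:3,3],r/np.linalg.norm(r)
def atz(f,u,v,z):
    p,r=ray(f,u,v);return p+r*(z-p[2])/r[2]
def tri(*obs):
    A=np.zeros((3,3));b=np.zeros(3);L=[ray(*o) for o in obs]
    for p,r in L:
        M=np.eye(3)-np.outer(r,r);A+=M;b+=M@p
    X=np.linalg.solve(A,b);return X,[np.linalg.norm((np.eye(3)-np.outer(r,r))@(X-p)) for p,r in L]
def proj(f,X):
    d=np.load('pics/'+f+'.npz');c=np.linalg.inv(d['pose'])@np.r_[X,1];u=d['K']@[c[0],-c[1],-c[2]];return u[:2]/u[2]
E
python3 - <<'E'
from h import *
for n in('scene','top'):
    c=snap(n,n+'0.png');print(n,c['K'].tolist(),c['pose'].round(3).tolist(),[k for k in c])
print(ctrl.get_obs())
E
```

```text
scene [[480.35063467858214, 0.0, 315.0672164545007], [0.0, 480.35063467858214, 238.341069234732], [0.0, 0.0, 1.0]] [[0.658, -0.55, 0.514, 1.185], [0.753, 0.47, -0.46, -0.626], [0.012, 0.69, 0.723, 0.945], [0.0, 0.0, 0.0, 1.0]] ['img', 'K', 'pose']
top [[577.4737072590749, 0.0, 312.3776765192167], [0.0, 577.4737072590749, 236.0575358147144], [0.0, 0.0, 1.0]] [[-0.008, 0.996, -0.084, 0.489], [-1.0, -0.007, 0.004, -0.075], [0.003, 0.084, 0.996, 1.32], [0.0, 0.0, 0.0, 1.0]] ['img', 'K', 'pose']
{'time_s': 0.1, 'qpos': array([ 1.22840209e+00,  3.00428214e-01,  1.52148425e+00, -1.92958031e-05,
        1.32068566e+00, -6.66062231e-02]), 'joint_vel': array([ 0.00152642, -0.00118933, -0.00020544,  0.0016449 , -0.00091665,
       -0.00139098]), 'tau': array([ 9.74011527e-04, -5.32633138e+01, -3.53299284e+01,  7.10514723e-02,
        2.33949046e-02, -2.48246309e-06]), 'ee_pos': array([0.14971346, 0.52903072, 0.2299508 ]), 'eef_rot': array([-3.14058817e+00, -4.82717785e-05,  2.86580940e+00]), 'force': array([-0.08916073, -0.14377076,  0.28450203]), 'moment': array([ 0.01692055, -0.01557903,  0.01454279]), 'grip_force': 0.0, 'grip_width': 0.094124644251437}
```

View pics/scene0.png

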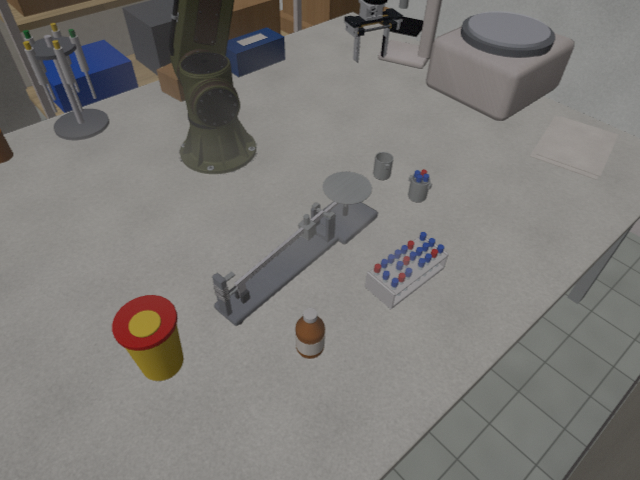

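View pics/top0.png

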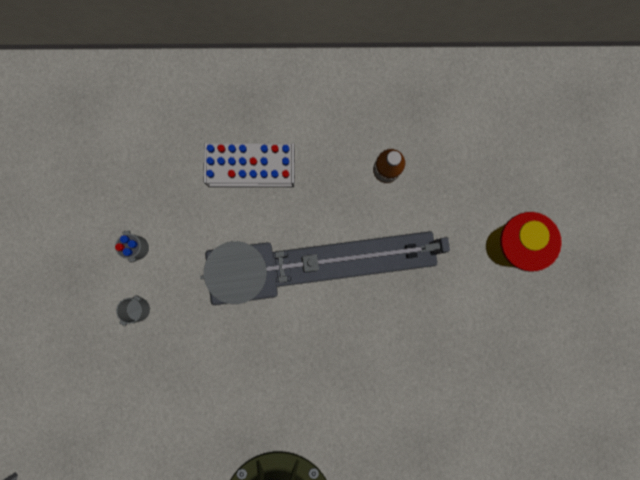

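The scene view shows the loaded bucket at about (419,187), the spare at (383,166), the pan at (347,188), the poise near (312,228) and the index post at (224,292). In the top view they are at (130,246), (133,310), (235,272), (311,263) and (444,245). I'll enlarge these for exact pixels.

```bash
python3 - <<'E'
import cv2,numpy as np
s=cv2.imread('pics/scene0.png');t=cv2.imread('pics/top0.png')
def cr(i,x,y,w,h,k):
    c=cv2.resize(i[y:y+h,x:x+w],None,fx=k,fy=k,interpolation=cv2.INTER_CUBIC)
    for a in range((x+9)//10*10,x+w,10):
        cv2.line(c,((a-x)*k,0),((a-x)*k,6),(0,255,255),1)
        if a%20==0: cv2.putText(c,str(a),((a-x)*k-8,16),0,.35,(0,255,255),1)
    for a in range((y+9)//10*10,y+h,10):
        cv2.line(c,(0,(a-y)*k),(6,(a-y)*k),(0,255,255),1)
        if a%20==0: cv2.putText(c,str(a),(8,(a-y)*k+4),0,.35,(0,255,255),1)
    return c
o=np.zeros((600,800,3),np.uint8)
def put(c,x,y): o[y:y+c.shape[0],x:x+c.shape[1]]=c
put(cr(s,300,145,140,100,4),0,0)      # 560x400
put(cr(s,205,265,60,60,4),560,0)   #240x240
put(cr(t,100,220,200,66,3),0,400)  #600x198
put(cr(t,270,235,60,40,4),560,240)
put(cr(t,400,230,60,30,4),600,420)
cv2.imwrite('pics/comp.png',o)
E
```

```text
Traceback (most recent call last):
ValueError: could not broadcast input array from shape (120,240,3) into shape (120,200,3)
```

```bash
cat > cr.py <<'E'
import cv2,numpy as np
def cr(i,x,y,w,h,k):
    c=cv2.resize(i[y:y+h,x:x+w],None,fx=k,fy=k,interpolation=cv2.INTER_CUBIC)
    for a in range((x+9)//10*10,x+w,10):
        cv2.line(c,((a-x)*k,0),((a-x)*k,6),(0,255,255),1)
        if a%20==0: cv2.putText(c,str(a),((a-x)*k-8,16),0,.35,(0,255,255),1)
    for a in range((y+9)//10*10,y+h,10):
        cv2.line(c,(0,(a-y)*k),(6,(a-y)*k),(0,255,255),1)
        if a%20==0: cv2.putText(c,str(a),(8,(a-y)*k+4),0,.35,(0,255,255),1)
    return c
E
python3 - <<'E'
from cr import *
s=cv2.imread('pics/scene0.png');t=cv2.imread('pics/top0.png')
o=np.zeros((600,800,3),np.uint8)
def put(c,x,y): o[y:y+c.shape[0],x:x+c.shape[1]]=c
put(cr(s,300,145,140,100,4),0,0)
put(cr(s,205,265,60,60,4),560,0)
put(cr(t,100,220,180,66,3),0,400)
put(cr(t,270,235,60,40,4),560,240)
put(cr(t,400,230,60,30,4),560,420)
cv2.imwrite('pics/comp.png',o)
E
```

```text
(no output)
```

View pics/comp.png

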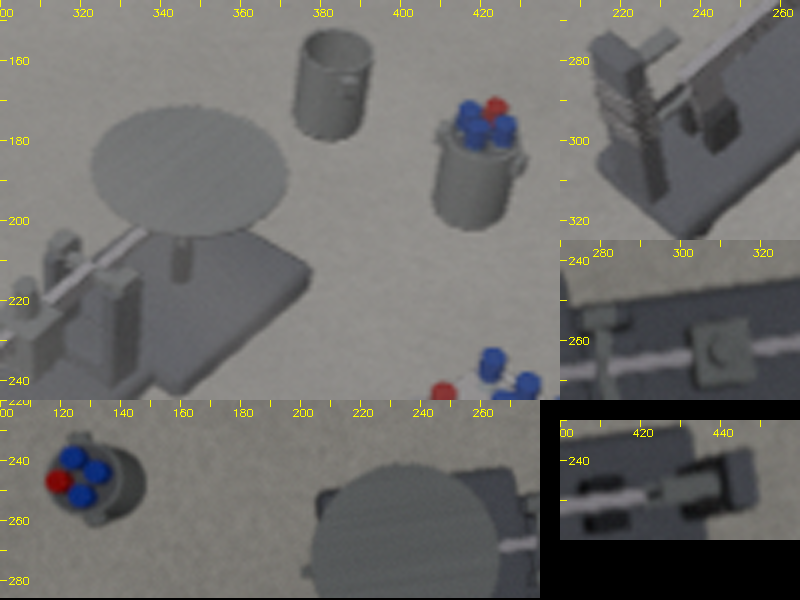

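The composite shows the bucket caps' mean at top (126,245.3) and scene (421.5,174.5). The lugs in the top view are at (127.3,233.3) and (132.3,259.3). The pan centre is at top (235,272) and scene (347.5,187.5). The poise block is at top (310.5,263) and the pointer end at top (443,246).

```bash
python3 - <<'E'
from h import *
S='scene0.png';T='top0.png'
print('caps',tri((S,421.5,174.5),(T,126,245.3)))
print('capz',atz(T,126,245.3,.088),atz(S,421.5,174.5,.088))
a=atz(T,127.3,233.3,.06);b=atz(T,132.3,259.3,.06);print('lugs',a,b,(a+b)/2)
print('pan',tri((S,347.5,187.5),(T,235,272)),atz(T,235,272,.133))
print('spare',atz(T,135,308,.07))
print('poise',atz(T,310.5,263,.117))
print('post',atz(T,445,245,.152))
for u,v in((205,183),(294,186),(205,143)):print('rack',atz(T,u,v,.0))
print('bottle',atz(T,395,158,.13)); 
E
```

```text
caps (array([0.5769307 , 0.32181133, 0.0803119 ]), [np.float64(0.000692903283041617), np.float64(0.0006929032830416715)])
capz [0.57590264 0.31882564 0.088     ] [0.5826767  0.31405311 0.088     ]
lugs [0.60418492 0.32544104 0.06      ] [0.54716977 0.31344702 0.06      ] [0.57567734 0.31944403 0.06      ]
pan (array([0.51706816, 0.08182301, 0.12481179]), [np.float64(0.0010592233192245404), np.float64(0.0010592233192246166)]) [0.51618472 0.07994865 0.133     ]
spare [0.44200447 0.30262358 0.07      ]
poise [ 0.53409613 -0.07510658  0.117     ]
post [ 0.56728141 -0.34831077  0.152     ]
rack [0.72509679 0.16735738 0.        ]
rack [ 0.71665282 -0.03828327  0.        ]
rack [0.81915625 0.16811627 0.        ]
bottle [ 0.75203542 -0.25359844  0.13      ]
```

apply_moves:
  deltas:
    - [0,4.2,-2.1,0,0,0,0.048]
    - [0,4.2,-2.1,0,0,0,0.048]
    - [0,4.2,-2.1,0,0,0,0.048]
    - [0,4.2,-2.1,0,0,0,0.048]
    - [0,4.2,-2.1,0,0,0,0.048]
    - [0,4.2,-2.1,0,0,0,0.048]
    - [0,4.2,-2.1,0,0,0,0.048]
    - [0,4.2,-2.1,0,0,0,0.048]
    - [0,4.2,-2.1,0,0,0,0.048]
    - [0,4.2,-2.1,0,0,0,0.048]
  grip_force: 15

```text
time_s: 1.1
ee_pos: [0.5713, 0.318, 0.2301]
eef_rot: [-3.142, -0.001, -2.935]
force: [0.8, 0.9, 0.6]
grip_width: 0.0937
grip_force: 0.0
```

apply_moves:
  deltas:
    - [0,0,0,0,0,0,0]
    - [0,0,0,0,0,0,0]
    - [0,0,0,0,0,0,0]

```text
time_s: 1.4
ee_pos: [0.5689, 0.3198, 0.2303]
eef_rot: [3.142, -0.001, -2.937]
force: [-0.7, -0.3, 0.5]
grip_width: 0.0939
grip_force: 0.0
```

```bash
python3 - <<'E'
from h import *
c=snap('wrist','w1.png');o=ctrl.get_obs();print(o['ee_pos'],o['eef_rot'],c['pose'].round(3).tolist())
for X in([.576,.319,.09],[.576,.319,.0]):print(proj('w1.png',X))
E
```

```text
[0.56881552 0.32003817 0.23054333] [ 3.14147526e+00 -1.85948297e-04 -2.93640967e+00] [[-0.202, -0.95, -0.239, 0.501], [0.979, -0.196, -0.048, 0.306], [-0.001, -0.243, 0.97, 0.385], [0.0, 0.0, 0.0, 1.0]]
[318.80450522 241.51217453]
[319.43961056 220.56885549]
```

View pics/w1.png

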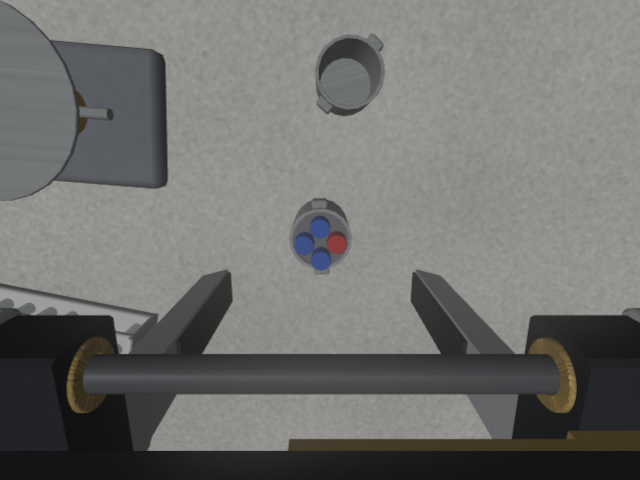

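The wrist view shows the loaded bucket with its caps centred at about (320.5,243.5). The lugs are vertical in the image, at (319,203) and (321,271), so the jaw yaw is right.

```bash
python3 - <<'E'
from h import *
print(atz('w1.png',320.5,243.5,.09),atz('w1.png',321,238,.07))
print(tri(('w1.png',320.5,243.5),('scene0.png',421.5,174.5),('top0.png',126,245.3)))
E
```

```text
[0.5773911  0.32072807 0.09      ] [0.57753073 0.32114725 0.07      ]
(array([0.5779967 , 0.32095789, 0.08192416]), [np.float64(0.0014441111111867537), np.float64(0.00033721514900687165), np.float64(0.001668521660156525)])
```

apply_moves:
  deltas:
    - [0,0.4,0.05,-1.5,0,0,0]
    - [0,0.4,0.05,-2,0,0,0]
    - [0,0,0,-2.5,0,0,0]
    - [0,0,0,-2.5,0,0,0]
    - [0,0,0,-2.5,0,0,0]
    - [0,0,0,-2.5,0,0,0]
    - [0,0,0,-2,0,0,0]
    - [0,0,0,-1.5,0,0,0]
    - [0,0,0,-1,0,0,0]
    - [0,0,0,0,0,0,0]

```text
time_s: 2.45
ee_pos: [0.5771, 0.3202, 0.0491]
eef_rot: [-3.141, -0.002, -2.937]
force: [0.3, -0.9, -0.3]
grip_width: 0.0937
grip_force: 0.0
```

apply_moves:
  deltas:
    - [60,0,0,0,0,0,0]
    - [120,0,0,0,0,0,0]
    - [180,0,0,0,0,0,0]
    - [180,0,0,0,0,0,0]
    - [180,0,0,0,0,0,0]
    - [180,0,0,0,0,0,0]
    - [180,0,0,0,0,0,0]
    - [180,0,0,0,0,0,0]
  grip_force: 15

```text
time_s: 3.25
ee_pos: [0.5779, 0.3203, 0.0507]
eef_rot: [3.141, 0.0, -2.937]
force: [-0.6, 0.6, 3.3]
grip_width: 0.0559
grip_force: 15.0
```

apply_moves:
  deltas:
    - [180,0,0,0.5,0,0,0]
    - [180,0,0,1.5,0,0,0]
    - [180,0,0,2.5,0,0,0]
    - [180,0,0,3,0,0,0]
    - [180,0,0,3,0,0,0]
    - [180,0,0,3,0,0,0]
    - [180,0,0,2,0,0,0]
    - [180,0,0,1.0,0,0,0]
    - [180,0,0,0.5,0,0,0]
    - [180,0,0,0,0,0,0]
  grip_force: 22

```text
time_s: 4.25
ee_pos: [0.5777, 0.3201, 0.2204]
eef_rot: [-3.141, -0.0, -2.937]
force: [0.3, -0.2, -2.9]
grip_width: 0.0555
grip_force: 22.0
```

apply_moves:
  deltas:
    - [180,-0.3,-1,0,0,0,0]
    - [180,-0.6,-2.4,0,0,0,0]
    - [180,-0.8,-3,0,0,0,0]
    - [180,-0.8,-3.5,0,0,0,0]
    - [180,-0.9,-3.5,0,0,0,0]
    - [180,-0.9,-3.5,0,0,0,0]
    - [180,-0.8,-3,0,0,0,0]
    - [180,-0.6,-2.4,0,0,0,0]
    - [180,-0.3,-1.3,0,0,0,0]
    - [180,-0.1,-0.3,0,0,0,0]

```text
time_s: 5.25
ee_pos: [0.5164, 0.0801, 0.2201]
eef_rot: [3.142, -0.001, -2.939]
force: [0.0, 0.5, -3.7]
grip_width: 0.0557
grip_force: 22.0
```

apply_moves:
  deltas:
    - [180,0,0,0,0,0,0]
    - [180,0,0,0,0,0,0]
    - [180,0,0,0,0,0,0]

```text
time_s: 5.55
ee_pos: [0.5168, 0.082, 0.2202]
eef_rot: [3.141, -0.0, -2.936]
force: [-0.9, 0.1, -2.6]
grip_width: 0.0556
grip_force: 22.0
```

```bash
python3 - <<'E'
from h import *
from cr import *
c=snap('top','t2.png');s=snap('scene','s2.png');o=ctrl.get_obs();print(o['ee_pos'],o['force'],o['time_s'])
w=snap('wrist','w2.png')
t=cv2.imread('pics/w2.png')
o=np.zeros((600,800,3),np.uint8)
o[:360,:480]=cv2.resize(t,(480,360))
q=cv2.imread('pics/s2.png');o[:400,480:800]=cr(q,300,150,80,100,4)
o[400:600,480:780]=cr(q,205,270,60,40,5)
q=cv2.imread('pics/t2.png');o[360:600,:480]=cr(q,190,215,160,80,3)
cv2.imwrite('pics/c2.png',o)
E
```

```text
[0.51681213 0.08179081 0.22028612] [ 0.2060787  -0.0126994  -2.89035306] 5.65
```

View pics/c2.png

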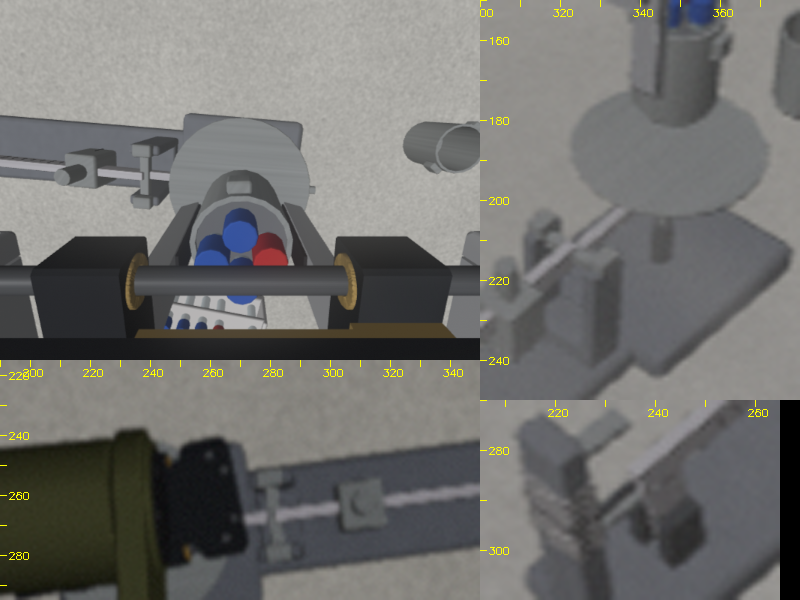

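The pan is centred under the held bucket: its centre in the scene view is still about (347,187), and the bucket's underside is about 37 mm above it. The load feels like about 3 N. Next I lower it.

apply_moves:
  deltas:
    - [180,0,0,-0.5,0,0,0]
    - [180,0,0,-0.9,0,0,0]
    - [180,0,0,-0.9,0,0,0]
    - [180,0,0,-0.5,0,0,0]
    - [180,0,0,-0.2,0,0,0]
    - [180,0,0,-0.2,0,0,0]
    - [180,0,0,-0.2,0,0,0]
    - [180,0,0,-0.2,0,0,0]
    - [180,0,0,-0.2,0,0,0]
    - [180,0,0,-0.2,0,0,0]

```text
time_s: 6.7
ee_pos: [0.5168, 0.0812, 0.1804]
eef_rot: [3.142, 0.0, -2.937]
force: [0.5, 1.1, -2.6]
grip_width: 0.0557
grip_force: 22.0
```

apply_moves:
  deltas:
    - [180,0,0,-0.1,0,0,0]
    - [180,0,0,-0.1,0,0,0]
    - [180,0,0,-0.1,0,0,0]
    - [180,0,0,-0.1,0,0,0]
    - [180,0,0,0,0,0,0]
    - [180,0,0,0,0,0,0]

```text
time_s: 7.3
ee_pos: [0.5168, 0.0812, 0.1765]
eef_rot: [-3.142, -0.0, -2.937]
force: [-0.5, -0.1, -2.2]
grip_width: 0.0559
grip_force: 22.0
```

apply_moves:
  deltas:
    - [180,0,0,-0.1,0,0,0]
    - [180,0,0,-0.1,0,0,0]
    - [180,0,0,-0.1,0,0,0]
    - [180,0,0,-0.1,0,0,0]
    - [180,0,0,0,0,0,0]
    - [180,0,0,0,0,0,0]

```text
time_s: 7.9
ee_pos: [0.5167, 0.0812, 0.1724]
eef_rot: [3.142, -0.0, -2.937]
force: [0.0, 0.0, -2.2]
grip_width: 0.0556
grip_force: 22.0
```

apply_moves:
  deltas:
    - [180,0,0,-0.05,0,0,0]
    - [180,0,0,-0.05,0,0,0]
    - [180,0,0,0,0,0,0]

```text
time_s: 8.2
ee_pos: [0.5168, 0.0812, 0.1714]
eef_rot: [3.142, -0.0, -2.937]
force: [0.3, 0.0, -2.6]
grip_width: 0.0559
grip_force: 22.0
```

```bash
python3 - <<'E'
from h import *
f=[]
for i in range(3):
    snap('scene','s3.png'); f.append(ctrl.get_obs()['force'])
o=ctrl.get_obs();print(np.mean(f,0),o['ee_pos'],o['time_s'])
E
```

```text
[-0.19118715 -0.39199365 -2.87177418] [0.51677011 0.08120845 0.17145887] 8.35
```

apply_moves:
  deltas:
    - [180,0,0,-0.05,0,0,0]
    - [180,0,0,0,0,0,0]
    - [180,0,0,0,0,0,0]

```text
time_s: 8.65
ee_pos: [0.5168, 0.0812, 0.171]
eef_rot: [-3.142, 0.0, -2.937]
force: [-0.1, -0.3, -0.9]
grip_width: 0.0557
grip_force: 22.0
```

apply_moves:
  deltas:
    - [180,0,0,-0.05,0,0,0]
    - [180,0,0,0,0,0,0]
    - [180,0,0,0,0,0,0]

```text
time_s: 8.95
ee_pos: [0.5168, 0.0812, 0.1709]
eef_rot: [-3.142, 0.0, -2.937]
force: [-3.8, -0.3, 5.0]
grip_width: 0.0557
grip_force: 22.0
```

```bash
python3 - <<'E'
from h import *
from cr import *
snap('scene','s4.png');o=ctrl.get_obs();print(o['force'],o['ee_pos'])
q=cv2.imread('pics/s4.png');c=np.zeros((400,760,3),np.uint8);c[:,:400]=cr(q,300,150,80,80,5);c[:300,400:700]=cr(q,205,270,60,60,5)
cv2.imwrite('pics/c4.png',c)
E
```

```text
[-2.57125547  0.81143788  6.69692223] [0.51687417 0.08120758 0.17093429]
```

View pics/c4.png

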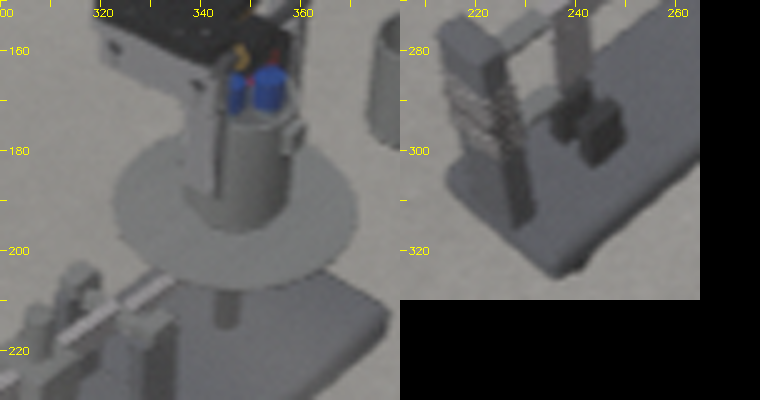

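The bucket stands centred on the sunken pan, with its base at about (347,192), and the beam is at its stop. I ease off the pressure and release.

apply_moves:
  deltas:
    - [180,0,0,0.04,0,0,0]
    - [180,0,0,0,0,0,0]
    - [180,0,0,0,0,0,0]

```text
time_s: 9.3
ee_pos: [0.5168, 0.0812, 0.171]
eef_rot: [-3.142, 0.0, -2.937]
force: [-1.6, -1.6, 3.5]
grip_width: 0.0557
grip_force: 22.0
```

apply_moves:
  deltas:
    - [80,0,0,0,0,0,0]
    - [60,0,0,0,0,0,0]
    - [30,0,0,0,0,0,0]
    - [0,0,0,0,0,0,0]
    - [0,0,0,0,0,0,0]
    - [0,0,0,0,0,0,0]

```text
time_s: 9.9
ee_pos: [0.5168, 0.0812, 0.1708]
eef_rot: [3.142, 0.0, -2.937]
force: [0.5, 0.0, 0.2]
grip_width: 0.094
grip_force: 0.0
```

apply_moves:
  deltas:
    - [0,0,0,1,0,0,0]
    - [0,0,0,2,0,0,0]
    - [0,0,0,3,0,0,0]
    - [0,0,0,3,0,0,0]
    - [0,0,0,3,0,0,0]
    - [100,0.3,-2.6,0,0,0,-0.02]
    - [200,0.3,-3.2,0,0,0,-0.03]
    - [255,0.4,-3.2,0,0,0,-0.02]
    - [255,0.4,-2.6,0,0,0,-0.02]
    - [255,0.1,-1.2,0,0,0,0]

```text
time_s: 10.9
ee_pos: [0.5319, -0.0485, 0.2915]
eef_rot: [-3.141, 0.0, -3.029]
force: [-0.6, -0.1, -0.5]
grip_width: 0.0576
grip_force: 0.0
```

apply_moves:
  deltas:
    - [255,0,0,0,0,0,0]
    - [255,0,0,0,0,0,0]
    - [255,0,0,0,0,0,0]

```text
time_s: 11.2
ee_pos: [0.5317, -0.0457, 0.291]
eef_rot: [3.141, 0.0, -3.026]
force: [0.1, 0.5, 0.6]
grip_width: 0.0335
grip_force: 0.0
```

```bash
python3 - <<'E'
from h import *
snap('wrist','w5.png');o=ctrl.get_obs();print(o['force'],o['ee_pos'],o['eef_rot'],o['grip_width'])
X=o['ee_pos'];print(proj('w5.png',X+[0,0,-.025]),proj('w5.png',[.5347,-.075,.134]),proj('w5.png',[.5276,-.013,.105]))
E
```

```text
[-0.08986123  1.04260845 -0.00184547] [ 0.53171262 -0.04574913  0.2909833 ] [ 3.14150855e+00  8.49080876e-05 -3.02592293e+00] 0.029426511448184475
[321.11005584 283.97813599] [287.62760126 228.65066817] [356.10989756 222.0892121 ]
```

View pics/w5.png

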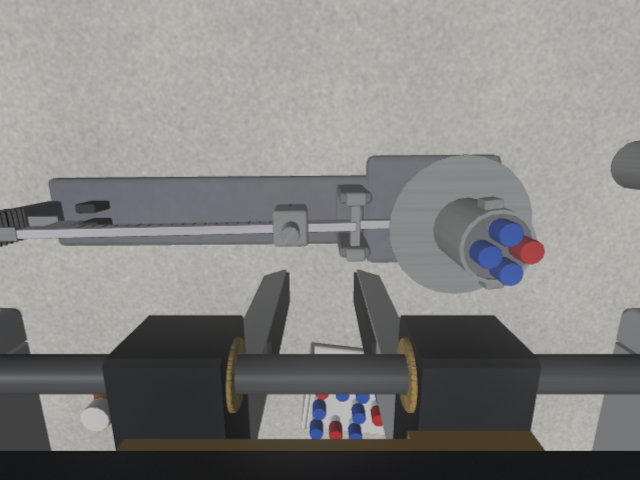

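The wrist view shows the bucket standing on the pan, the poise pin top at (291,238), the block at (290,225) and the yoke at (355,225). The closed fingers will come down between the yoke and the pin.

apply_moves:
  deltas:
    - [255,0,0.1,-1,0,0,0]
    - [255,0,0,-2,0,0,0]
    - [255,0,0,-2,0,0,0]
    - [255,0,0,-2,0,0,0]
    - [255,0,0,-2,0,0,0]
    - [255,0,0,-1.5,0,0,0]
    - [255,0,0,-1.2,0,0,0]
    - [255,0,0,-0.8,0,0,0]
    - [255,0,0,-0.5,0,0,0]
    - [255,0,0,0,0,0,0]

```text
time_s: 12.25
ee_pos: [0.5317, -0.0457, 0.1605]
eef_rot: [3.142, -0.0, -3.027]
force: [-0.4, -0.4, -0.6]
grip_width: 0.0004
grip_force: 0.0
```

```bash
python3 - <<'E'
from h import *
print(atz('w5.png',291,238,.147),atz('w5.png',290,225,.119),atz('w5.png',355,225,.13))
snap('wrist','w6.png');o=ctrl.get_obs();print(o['force'],o['ee_pos'],o['grip_width'],o['time_s'])
E
```

```text
[ 0.53939847 -0.07053846  0.147     ] [ 0.53451699 -0.07420354  0.119     ] [ 0.52554761 -0.01658123  0.13      ]
[-0.03965736 -0.03046157 -0.49224862] [ 0.53188033 -0.045767    0.16100763] 0.0007525601171712 12.3
```

View pics/w6.png

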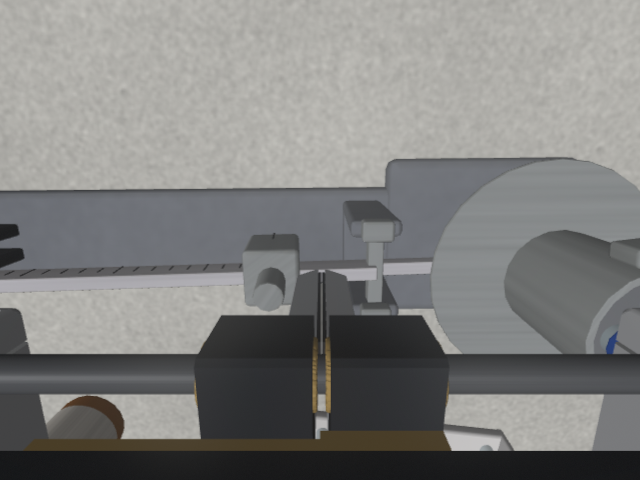

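The fingertips stand beside the pin (268,285) on its pan side, clear of the block (272,270) and the yoke (375,225). Now a gentle push.

apply_moves:
  deltas:
    - [255,0.3,0,0,0,0,0]
    - [255,0.01,-0.15,0,0,0,0]
    - [255,0.02,-0.15,0,0,0,0]
    - [255,0.02,-0.15,0,0,0,0]
    - [255,0.02,-0.15,0,0,0,0]
    - [255,0.02,-0.15,0,0,0,0]
    - [255,0.02,-0.15,0,0,0,0]
    - [255,0.02,-0.15,0,0,0,0]
    - [255,0.02,-0.2,0,0,0,0]
    - [255,0.02,-0.2,0,0,0,0]

```text
time_s: 13.3
ee_pos: [0.5365, -0.0604, 0.1609]
eef_rot: [3.142, 0.0, -3.027]
force: [-0.2, 1.1, 0.6]
grip_width: 0.0004
grip_force: 0.4
```

apply_moves:
  deltas:
    - [255,0.03,-0.25,0,0,0,0]
    - [255,0.03,-0.25,0,0,0,0]
    - [255,0.03,-0.25,0,0,0,0]
    - [255,0.03,-0.25,0,0,0,0]
    - [255,0.03,-0.25,0,0,0,0]
    - [255,0.03,-0.25,0,0,0,0]
    - [255,0.03,-0.25,0,0,0,0]
    - [255,0.03,-0.25,0,0,0,0]
    - [255,0.03,-0.25,0,0,0,0]
    - [255,0.03,-0.25,0,0,0,0]

```text
time_s: 14.3
ee_pos: [0.5395, -0.0855, 0.1608]
eef_rot: [3.142, -0.0, -3.027]
force: [0.6, 1.5, 1.1]
grip_width: 0.0003
grip_force: 0.5
```

apply_moves:
  deltas:
    - [255,0.03,-0.25,0,0,0,0]
    - [255,0.03,-0.25,0,0,0,0]
    - [255,0.03,-0.25,0,0,0,0]
    - [255,0.03,-0.25,0,0,0,0]
    - [255,0.03,-0.25,0,0,0,0]
    - [255,0.03,-0.25,0,0,0,0]
    - [255,0.03,-0.25,0,0,0,0]
    - [255,0.03,-0.2,0,0,0,0]
    - [255,0.0,-0.1,0,0,0,0]
    - [255,0.0,0,0,0,0,0]

```text
time_s: 15.3
ee_pos: [0.5419, -0.1059, 0.1608]
eef_rot: [-3.142, 0.0, -3.028]
force: [-0.4, 0.6, -0.3]
grip_width: 0.0004
grip_force: 0.3
```

```bash
python3 - <<'E'
from h import *
from cr import *
snap('wrist','w7.png');snap('scene','s7.png');o=ctrl.get_obs();print(o['force'],o['ee_pos'],o['time_s'])
c=np.zeros((600,800,3),np.uint8);c[:360,:480]=cv2.resize(cv2.imread('pics/w7.png'),(480,360))
c[360:600,:480]=cr(cv2.imread('pics/s0.png' if 0 else 'pics/scene0.png'),195,260,120,60,4)
q=cv2.imread('pics/s7.png');c[:600,480:800]=cr(q,200,210,64,120,5)
cv2.imwrite('pics/c7.png',c)
n=np.array([.114,-.993,0]);p=np.array([.5276,-.013,.105])
for t in(-.07,0,.07):print(t,proj('s7.png',p+.325*(n*np.cos(t)+np.array([0,0,np.sin(t)]))))
E
```

```text
[-0.00133162 -0.13657939 -0.34158306] [ 0.54183301 -0.10577538  0.16083626] 15.4
-0.07 [226.26717344 290.82442213]
0 [224.73512477 284.73844538]
0.07 [223.7189037  278.03677564]
```

View pics/c7.png

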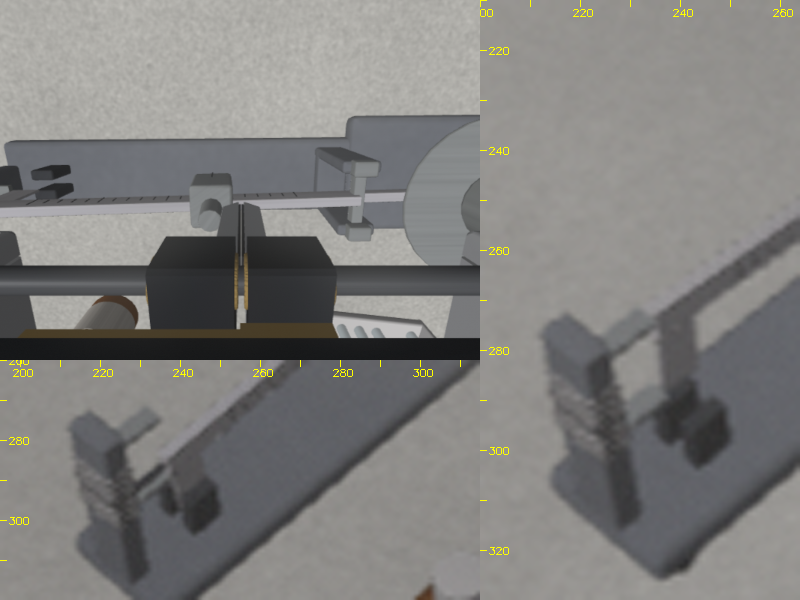

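The beam end has risen from about (236,286) to (234,272), so it is on its upper stop, and the poise is moving along with the finger. That gives both stops as references for reading the tilt in code.

```bash
cat > tilt.py <<'E'
from h import *
def rows(f):
    g=cv2.GaussianBlur(cv2.cvtColor(cv2.imread('pics/'+f),cv2.COLOR_BGR2GRAY).astype(np.float32),(3,3),0)
    out=[]
    for x in range(242,261):
        y0=int(round(280-(x-240)*.78)); col=g[y0-16:y0+16,x]   # stripe on dark
        k=int(np.argmax(col[1:-1]))+1; a,b,c=col[k-1:k+2]
        out.append(y0-16+k+.5*(a-c)/(a-2*b+c+1e-9))
    return np.array(out)
def tilt(f):
    lo,hi=rows('scene0.png'),rows('s7.png');fr=(rows(f)-lo)/(hi-lo)
    return -.07+.14*np.median(fr),fr.std()
E
python3 - <<'E'
from tilt import *
print(rows('scene0.png').round(1),rows('s7.png').round(1))
for f in('s2.png','s3.png','s4.png'):print(f,tilt(f))
E
```

```text
[265.9 265.6 265.8 265.9 266.  266.1 266.  262.2 262.2 261.7 261.2 256.4
 256.  263.8 264.2 263.8 252.5 253.3 253.7] [265.5 263.7 263.5 274.3 274.  273.6 273.4 273.  270.  256.  256.6 256.7
 267.1 266.4 265.7 265.3 250.1 264.1 263.4]
s2.png (np.float32(-0.064553514), np.float32(3.1481836))
s3.png (np.float32(0.034235455), np.float32(1.758464e+07))
s4.png (np.float32(0.06836184), np.float32(0.63181764))
```

apply_moves:
  deltas:
    - [255,0.01,-0.1,0,0,0,0]
    - [255,0.03,-0.2,0,0,0,0]
    - [255,0.03,-0.25,0,0,0,0]
    - [255,0.03,-0.25,0,0,0,0]
    - [255,0.03,-0.25,0,0,0,0]
    - [255,0.03,-0.25,0,0,0,0]
    - [255,0.02,-0.2,0,0,0,0]
    - [255,0,0,0,0,0,0]

```text
time_s: 16.2
ee_pos: [0.5437, -0.1211, 0.1608]
eef_rot: [-3.141, 0.0, -3.028]
force: [-0.5, 0.7, 0.6]
grip_width: 0.0006
grip_force: 0.0
```

```bash
python3 - <<'E'
from tilt import *
snap('scene','s8.png');o=ctrl.get_obs();print(o['force'],o['ee_pos'],o['time_s'],tilt('s8.png'))
E
```

```text
[0.33925039 1.37705439 0.19193262] [ 0.54367247 -0.12096956  0.16080922] 16.25 (np.float32(0.03644132), np.float32(1.2103614))
```

```bash
cat > tilt.py <<'E'
from h import *
D=np.linspace(.19,.30,45);Z=np.arange(-.004,.0145,.0015)
n=np.array([.114,-.9935,0]);P=np.array([.5276,-.013,.105]);Zv=np.array([0,0,1.])
d_=np.load('pics/s7.png.npz');Ci=np.linalg.inv(d_['pose']);K=d_['K']
def samp(f,t):
    g=cv2.imread('pics/'+f).astype(np.float32)
    a=n*np.cos(t)+Zv*np.sin(t);b=Zv*np.cos(t)-n*np.sin(t)
    X=P+D[:,None,None]*a+Z[None,:,None]*b
    c=X@Ci[:3,:3].T+Ci[:3,3];u=np.stack([c[...,0],-c[...,1],-c[...,2]],-1)@K.T
    m=(u[...,:2]/u[...,2:]).astype(np.float32)
    return cv2.remap(g,m[...,0],m[...,1],cv2.INTER_CUBIC)
ts=np.arange(-.10,.101,.002)
def tilt(f,ref='s7.png',tr=.07):
    T=samp(ref,tr);e=np.array([np.mean((samp(f,t)-T)**2) for t in ts]);k=int(np.clip(e.argmin(),1,len(ts)-2))
    a,b,c=e[k-1:k+2];return round(float(ts[k]+.002*.5*(a-c)/(a-2*b+c)),4),round(float(e[k]),1),round(float(np.median(e)),1)
E
python3 - <<'E'
from tilt import *
for f in('scene0.png','s2.png','s3.png','s4.png','s7.png','s8.png'):print(f,tilt(f),tilt(f,'scene0.png',-.07))
E
```

```text
scene0.png (-0.0678, 46.4, 77.2) (-0.0698, 0.0, 46.9)
s2.png (-0.0732, 17.0, 48.8) (-0.0751, 31.0, 67.0)
s3.png (0.067, 18.4, 1222.3) (0.0648, 27.3, 981.0)
s4.png (0.0712, 6.8, 1224.1) (0.0694, 26.9, 975.6)
s7.png (0.0702, 0.0, 1145.9) (0.0682, 45.8, 917.6)
s8.png (0.0633, 14.6, 1183.4) (0.0609, 49.2, 959.6)
```

The tilt reader works to within a few mrad, and the beam is starting to leave its stop. I back off and read it free.

apply_moves:
  deltas:
    - [255,-0.03,0.25,0,0,0,0]
    - [255,0,0.15,0,0,0,0]
    - [255,0,0,0,0,0,0]
    - [255,0,0,0,0,0,0]
    - [255,0,0,0,0,0,0]
    - [255,0,0,0,0,0,0]
    - [255,0,0,0,0,0,0]
    - [255,0,0,0,0,0,0]
    - [255,0,0,0,0,0,0]
    - [255,0,0,0,0,0,0]

```text
time_s: 17.25
ee_pos: [0.5434, -0.1168, 0.1608]
eef_rot: [-3.142, -0.0, -3.027]
force: [-1.0, 1.3, -0.2]
grip_width: 0.0004
grip_force: 0.0
```

```bash
python3 - <<'E'
from tilt import *
for i in range(2):
    snap('scene','s9%d.png'%i);o=ctrl.get_obs();print(o['force'],o['ee_pos'],o['time_s'],tilt('s9%d.png'%i))
E
```

```text
[ 0.6207037   0.15046343 -0.8739542 ] [ 0.54335187 -0.11681176  0.16082778] 17.3 (0.0704, 1.5, 1151.1)
[ 0.08907108 -0.13053209 -0.10546184] [ 0.54336751 -0.11680495  0.16083078] 17.35 (0.0704, 1.7, 1154.3)
```

apply_moves:
  deltas:
    - [255,0.02,-0.2,0,0,0,0]
    - [255,0.03,-0.25,0,0,0,0]
    - [255,0.03,-0.25,0,0,0,0]
    - [255,0.03,-0.25,0,0,0,0]
    - [255,0.02,-0.2,0,0,0,0]
    - [255,0.01,-0.1,0,0,0,0]
    - [255,0,0,0,0,0,0]

```text
time_s: 18.05
ee_pos: [0.5448, -0.1295, 0.1608]
eef_rot: [-3.142, -0.0, -3.028]
force: [-0.6, 0.2, -0.8]
grip_width: 0.0002
grip_force: 0.0
```

apply_moves:
  deltas:
    - [255,-0.03,0.25,0,0,0,0]
    - [255,0,0.15,0,0,0,0]
    - [255,0,0,0,0,0,0]
    - [255,0,0,0,0,0,0]
    - [255,0,0,0,0,0,0]
    - [255,0,0,0,0,0,0]
    - [255,0,0,0,0,0,0]
    - [255,0,0,0,0,0,0]
    - [255,0,0,0,0,0,0]
    - [255,0,0,0,0,0,0]

```text
time_s: 19.05
ee_pos: [0.5445, -0.1253, 0.1608]
eef_rot: [3.142, -0.0, -3.027]
force: [-0.2, 0.2, 0.7]
grip_width: 0.0006
grip_force: 0.0
```

```bash
python3 - <<'E'
from tilt import *
for i in range(2):
    snap('scene','sa%d.png'%i);o=ctrl.get_obs();print(o['force'],o['ee_pos'],o['time_s'],tilt('sa%d.png'%i))
E
```

```text
[-0.60418701  0.23028091  0.13838589] [ 0.54447375 -0.12530191  0.1608356 ] 19.1 (0.0703, 1.6, 1157.7)
[ 0.18172932 -0.05411182  0.51113945] [ 0.5444585  -0.12531832  0.16085152] 19.15 (0.0703, 1.5, 1165.5)
```

apply_moves:
  deltas:
    - [255,0.02,-0.2,0,0,0,0]
    - [255,0.03,-0.25,0,0,0,0]
    - [255,0.03,-0.25,0,0,0,0]
    - [255,0.03,-0.25,0,0,0,0]
    - [255,0.02,-0.2,0,0,0,0]
    - [255,0,-0.05,0,0,0,0]
    - [255,0,0,0,0,0,0]

```text
time_s: 19.85
ee_pos: [0.5458, -0.1374, 0.1608]
eef_rot: [-3.141, -0.0, -3.028]
force: [-0.5, 0.3, -0.5]
grip_width: 0.0006
grip_force: 0.0
```

apply_moves:
  deltas:
    - [255,-0.03,0.25,0,0,0,0]
    - [255,0,0.15,0,0,0,0]
    - [255,0,0,0,0,0,0]
    - [255,0,0,0,0,0,0]
    - [255,0,0,0,0,0,0]
    - [255,0,0,0,0,0,0]
    - [255,0,0,0,0,0,0]
    - [255,0,0,0,0,0,0]
    - [255,0,0,0,0,0,0]
    - [255,0,0,0,0,0,0]

```text
time_s: 20.85
ee_pos: [0.5455, -0.1333, 0.1608]
eef_rot: [-3.142, -0.0, -3.027]
force: [-0.2, -0.5, -0.2]
grip_width: 0.0005
grip_force: 0.0
```

```bash
python3 - <<'E'
from tilt import *
for i in range(2):
    snap('scene','sb%d.png'%i);o=ctrl.get_obs();print(o['force'],o['ee_pos'],o['time_s'],tilt('sb%d.png'%i))
E
```

```text
[0.26830774 0.66910539 0.24492256] [ 0.5454796  -0.13329739  0.16084566] 20.9 (0.0656, 13.1, 1170.6)
[ 0.28714133 -0.01795104  0.36236016] [ 0.54547911 -0.13330166  0.16085007] 20.95 (0.0655, 13.5, 1172.2)
```

apply_moves:
  deltas:
    - [255,0.02,-0.2,-0.2,0,0,0]
    - [255,0.02,-0.2,-0.1,0,0,0]
    - [255,0.02,-0.2,0,0,0,0]
    - [255,0.02,-0.2,0,0,0,0]
    - [255,0.02,-0.2,0,0,0,0]
    - [255,0.02,-0.15,0,0,0,0]
    - [255,0.01,-0.15,0,0,0,0]
    - [255,0,0,0,0,0,0]

```text
time_s: 21.75
ee_pos: [0.5468, -0.1465, 0.1579]
eef_rot: [-3.141, 0.0, -3.028]
force: [-0.8, -0.4, -0.0]
grip_width: 0.0004
grip_force: 0.0
```

apply_moves:
  deltas:
    - [255,-0.03,0.25,0,0,0,0]
    - [255,-0.02,0.25,0,0,0,0]
    - [255,0,0.1,0,0,0,0]
    - [255,0,0,0,0,0,0]
    - [255,0,0,0,0,0,0]
    - [255,0,0,0,0,0,0]
    - [255,0,0,0,0,0,0]
    - [255,0,0,0,0,0,0]
    - [255,0,0,0,0,0,0]
    - [255,0,0,0,0,0,0]

```text
time_s: 22.75
ee_pos: [0.5463, -0.1403, 0.1578]
eef_rot: [3.142, -0.0, -3.027]
force: [-0.5, -0.6, -0.3]
grip_width: 0.0005
grip_force: 0.0
```

```bash
python3 - <<'E'
from tilt import *
for i in range(3):
    snap('scene','sc%d.png'%i);o=ctrl.get_obs();print(o['force'],o['ee_pos'],o['time_s'],tilt('sc%d.png'%i),tilt('sc%d.png'%i,'scene0.png',-.07))
E
```

```text
[-0.10227558  0.25810519  0.3941665 ] [ 0.54627272 -0.14032783  0.1578587 ] 22.8 (0.0681, 36.1, 90.8) (-0.0104, 77.9, 131.8)
[ 0.3287018   0.41164021 -0.91351857] [ 0.54625847 -0.14031894  0.15782837] 22.85 (0.0626, 35.3, 91.0) (-0.0105, 78.0, 131.3)
[ 0.27643744  0.87802977 -0.16241534] [ 0.54626112 -0.1403003   0.15784208] 22.9 (0.063, 35.5, 91.2) (-0.0105, 78.7, 133.2)
```

```bash
python3 - <<'E'
from tilt import *
import tilt as m
for lab,d in (('far',np.linspace(.19,.30,45)),('near',np.linspace(.03,.11,45)),('mid',np.linspace(.19,.26,45))):
    m.D=d
    for r,t0 in(('sb1.png',.0655),('scene0.png',-.07)):
        T=samp(r,t0);e=np.array([np.mean((samp('sc2.png',t)-T)**2) for t in ts[::3]])
        print(lab,r,dict(zip((ts[::3]*1000).round().astype(int).tolist(),e.round().astype(int).tolist())))
E
```

```text
far sb1.png {-100: 2441, -94: 2527, -88: 2563, -82: 2517, -76: 2391, -70: 2212, -64: 2000, -58: 1770, -52: 1532, -46: 1289, -40: 1044, -34: 788, -28: 525, -22: 279, -16: 111, -10: 54, -4: 63, 2: 81, 8: 91, 14: 93, 20: 88, 26: 78, 32: 65, 38: 53, 44: 43, 50: 35, 56: 32, 62: 32, 68: 34, 74: 36, 80: 38, 86: 40, 92: 40, 98: 41}
far scene0.png {-100: 1934, -94: 2010, -88: 2042, -82: 2010, -76: 1920, -70: 1796, -64: 1648, -58: 1483, -52: 1305, -46: 1112, -40: 909, -34: 689, -28: 459, -22: 248, -16: 112, -10: 79, -4: 100, 2: 123, 8: 135, 14: 140, 20: 138, 26: 130, 32: 119, 38: 111, 44: 104, 50: 99, 56: 97, 62: 97, 68: 97, 74: 97, 80: 97, 86: 97, 92: 98, 98: 99}
near sb1.png {-100: 765, -94: 715, -88: 664, -82: 611, -76: 557, -70: 506, -64: 453, -58: 402, -52: 351, -46: 304, -40: 260, -34: 222, -28: 189, -22: 164, -16: 147, -10: 138, -4: 135, 2: 139, 8: 147, 14: 159, 20: 171, 26: 183, 32: 194, 38: 205, 44: 214, 50: 224, 56: 234, 62: 243, 68: 252, 74: 262, 80: 271, 86: 281, 92: 291, 98: 301}
near scene0.png {-100: 1026, -94: 999, -88: 972, -82: 943, -76: 914, -70: 887, -64: 860, -58: 834, -52
[... 209 characters left out ...]
038, 86: 1048, 92: 1058, 98: 1066}
mid sb1.png {-100: 2435, -94: 2506, -88: 2497, -82: 2418, -76: 2284, -70: 2106, -64: 1888, -58: 1653, -52: 1416, -46: 1180, -40: 944, -34: 706, -28: 461, -22: 235, -16: 78, -10: 18, -4: 24, 2: 43, 8: 54, 14: 58, 20: 58, 26: 54, 32: 48, 38: 41, 44: 38, 50: 38, 56: 39, 62: 42, 68: 43, 74: 44, 80: 45, 86: 44, 92: 44, 98: 45}
mid scene0.png {-100: 1961, -94: 2028, -88: 2028, -82: 1977, -76: 1889, -70: 1766, -64: 1604, -58: 1419, -52: 1224, -46: 1023, -40: 817, -34: 609, -28: 398, -22: 209, -16: 87, -10: 54, -4: 76, 2: 102, 8: 115, 14: 120, 20: 118, 26: 113, 32: 105, 38: 99, 44: 98, 50: 100, 56: 103, 62: 106, 68: 108, 74: 107, 80: 106, 86: 105, 92: 105, 98: 106}
```

The tilt reads about -0.009, which is close to level. I lift the finger clear and use the last picture for an independent check.

apply_moves:
  deltas:
    - [255,0,0,0.5,0,0,0]
    - [255,0,0,1,0,0,0]
    - [255,0,0,1.5,0,0,0]
    - [255,0,0,2,0,0,0]
    - [255,0,0,2,0,0,0]
    - [255,0,0,1,0,0,0]
    - [255,0,0,0,0,0,0]
    - [255,0,0,0,0,0,0]

```text
time_s: 23.7
ee_pos: [0.5461, -0.1402, 0.2373]
eef_rot: [3.141, -0.001, -3.027]
force: [0.3, 0.1, -0.3]
grip_width: 0.0006
grip_force: 0.0
```

```bash
python3 - <<'E'
from tilt import *
o=ctrl.get_obs()
ims=[ctrl.camera('scene')['img'] for _ in range(4)]
cv2.imwrite('pics/sd.png',np.mean(ims,0)[:,:,::-1].round().astype(np.uint8))
c=np.zeros((600,800,3),np.uint8)
def cr(f,x,y,w,h,k):
    c=cv2.resize(cv2.imread('pics/'+f)[y:y+h,x:x+w],None,fx=k,fy=k,interpolation=cv2.INTER_CUBIC)
    return np.clip((c.astype(float)-40)*1.5,0,255).astype(np.uint8)
for i,f in enumerate(('scene0.png','sd.png','s7.png')):
    c[:440,i*267:i*267+266]=cr(f,210,262,38,63,7)[:440,:266]
for i,f in enumerate(('scene0.png','sd.png','s7.png')):
    c[445:600,i*267:i*267+265]=cr(f,318,165,53,31,5)
for y in range(0,440,70):
    cv2.line(c,(0,y),(800,y),(0,200,200),1);cv2.putText(c,str(262+y//7),(2,y+10),0,.35,(0,255,255),1)
cv2.imwrite('pics/cd.png',c);print(o['ee_pos'],o['time_s'])
for t in(-.07,-.015,0,.015,.07):print(t,proj('s7.png',P+.325*(n*np.cos(t)+Zv*np.sin(t))).round(1))
print('line face',proj('s7.png',P+.33*n))
E
```

```text
[ 0.54609182 -0.1402278   0.23730896] 23.7
-0.07 [226.2 290.9]
-0.015 [225.  286.1]
0 [224.7 284.8]
0.015 [224.4 283.4]
0.07 [223.7 278.1]
line face [222.92276466 286.09179175]
```

View pics/cd.png

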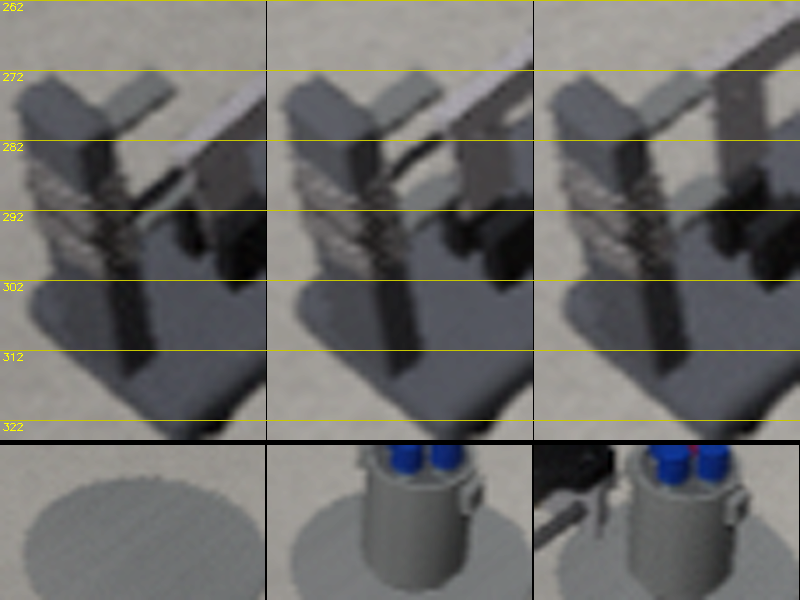

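```bash
python3 - <<'E'
import tilt as m
from tilt import *
for lo,hi in((.19,.28),(.2,.25),(.24,.285)):
    m.D=np.linspace(lo,hi,60);m.Z=np.arange(-.004,.0165,.0005)
    tt=np.arange(-.1,.1,.001)
    out={}
    for f in('scene0.png','s2.png','sb1.png','s7.png','sc2.png','sd.png'):
        # gradient at fixed beam-height z0, scan t
        G=np.array([ (lambda q:q[-1]-q[0])(samp(f,t).mean(2).mean(0)[[14,20]]) for t in tt])
        w=np.clip(G-.6*G.max(),0,None);k=G.argmax();sl=slice(max(k-12,0),k+13)
        out[f]=(round(float((w*tt)[sl].sum()/w[sl].sum()),4),round(float(G.max()),0))
    a,b=out['scene0.png'][0],out['s7.png'][0]
    print((lo,hi),{f:(v,round(-.07+.14*(v[0]-a)/(b-a),4)) for f,v in out.items()})
E
```

```text
(0.19, 0.28) {'scene0.png': ((-0.099, 17.0), -0.07), 's2.png': ((-0.0993, 10.0), -0.0703), 'sb1.png': ((0.025, 34.0), 0.0648), 's7.png': ((0.0298, 33.0), 0.07), 'sc2.png': ((-0.0486, 34.0), -0.0152), 'sd.png': ((-0.0475, 34.0), -0.014)}
(0.2, 0.25) {'scene0.png': ((-0.099, 16.0), -0.07), 's2.png': ((-0.0992, 10.0), -0.0702), 'sb1.png': ((0.0237, 35.0), 0.0652), 's7.png': ((0.0281, 34.0), 0.07), 'sc2.png': ((-0.0501, 35.0), -0.0161), 'sd.png': ((-0.049, 35.0), -0.0149)}
(0.24, 0.285) {'scene0.png': ((-0.0991, 21.0), -0.07), 's2.png': ((-0.0994, 13.0), -0.0703), 'sb1.png': ((0.0273, 38.0), 0.0645), 's7.png': ((0.0325, 37.0), 0.07), 'sc2.png': ((-0.0458, 37.0), -0.0133), 'sd.png': ((-0.0447, 36.0), -0.0121)}
```

```bash
cat > edge.py <<'E'
import tilt as m
from tilt import *
m.D=np.linspace(.19,.28,60);m.Z=np.arange(-.004,.0165,.0005);tt=np.arange(-.15,.08,.001)
def edge(f):
    G=np.array([(lambda q:q[1]-q[0])(samp(f,t).mean(2).mean(0)[[14,20]]) for t in tt])
    w=np.clip(G-.6*G.max(),0,None);k=G.argmax();sl=slice(max(k-12,0),k+13)
    return float((w*tt)[sl].sum()/w[sl].sum())
E
python3 - <<'E'
from edge import *
for f in('scene0.png','s2.png','sb1.png','s7.png','sc2.png','sd.png'):print(f,round(edge(f),4))
E
```

```text
scene0.png -0.1114
s2.png -0.1155
sb1.png 0.025
s7.png 0.0298
sc2.png -0.0486
sd.png -0.0475
```

The middle panel shows the pointer slightly below halfway between the two stops, roughly -0.007 to -0.011. That is inside the band, but I want more margin, so I nudge the poise about 1 mm back from the pointer side.

apply_moves:
  deltas:
    - [255,0.1,-1,0,0,0,0]
    - [255,0.2,-1.5,0,0,0,0]
    - [255,0.2,-1.5,0,0,0,0]
    - [255,0.1,-1.0,0,0,0,0]
    - [255,0,-0.3,0,0,0,0]
    - [255,0,0,-1,0,0,0]
    - [255,0,0,-2,0,0,0]
    - [255,0,0,-2,0,0,0]
    - [255,0,0,-2,0,0,0]
    - [255,0,0,-0.9,0,0,0]

```text
time_s: 24.9
ee_pos: [0.5515, -0.1926, 0.1565]
eef_rot: [3.14, -0.002, -3.027]
force: [0.3, 0.2, 0.3]
grip_width: 0.0003
grip_force: 0.0
```

apply_moves:
  deltas:
    - [255,0,0,0,0,0,0]
    - [255,-0.03,0.2,0,0,0,0]
    - [255,-0.02,0.15,0,0,0,0]
    - [255,0,0,0,0,0,0]
    - [255,0,0,0,0,0,0]

```text
time_s: 25.4
ee_pos: [0.5519, -0.1898, 0.1594]
eef_rot: [-3.141, 0.001, -3.027]
force: [0.9, -0.2, -0.6]
grip_width: 0.0006
grip_force: 0.0
```

```bash
python3 - <<'E'
from edge import *
snap('scene','se.png');o=ctrl.get_obs();print(o['ee_pos'],o['force'],o['time_s'],edge('se.png')+.042)
E
```

```text
[ 0.55188209 -0.1898277   0.15925461] [ 0.03350762  0.67260241 -0.16748032] 25.45 -0.005529021985676091
```

apply_moves:
  deltas:
    - [255,-0.02,0.1,0,0,0,0]
    - [255,-0.01,0.1,0,0,0,0]
    - [255,0,0,0,0,0,0]
    - [255,0,0,0,0,0,0]

```text
time_s: 25.85
ee_pos: [0.5515, -0.1878, 0.1589]
eef_rot: [-3.142, -0.0, -3.027]
force: [0.9, -0.6, -0.3]
grip_width: 0.0003
grip_force: 0.1
```

```bash
python3 - <<'E'
from edge import *
snap('scene','sf.png');o=ctrl.get_obs();print(o['ee_pos'],o['force'],o['time_s'],edge('sf.png')+.042)
E
```

```text
[ 0.55147843 -0.1878235   0.15884975] [ 0.06984889 -0.58132007  0.06878932] 25.9 -0.005592080736950937
```

apply_moves:
  deltas:
    - [255,-0.01,0.1,0,0,0,0]
    - [255,0,0,0,0,0,0]
    - [255,0,0,0,0,0,0]

```text
time_s: 26.2
ee_pos: [0.5514, -0.1868, 0.1588]
eef_rot: [3.142, -0.0, -3.027]
force: [0.1, -0.7, -0.3]
grip_width: 0.0003
grip_force: 0.2
```

```bash
python3 - <<'E'
from edge import *
snap('scene','sg.png');o=ctrl.get_obs();print(o['ee_pos'],o['force'],o['time_s'],edge('sg.png')+.042)
E
```

```text
[ 0.55138579 -0.18679203  0.15885074] [-0.03894924 -0.43581262 -0.29421861] 26.25 -0.005650319705868337
```

apply_moves:
  deltas:
    - [255,-0.01,0.1,0,0,0,0]
    - [255,0,0,0,0,0,0]
    - [255,0,0,0,0,0,0]

```text
time_s: 26.55
ee_pos: [0.5513, -0.1858, 0.1588]
eef_rot: [3.142, 0.0, -3.027]
force: [0.6, 0.1, 0.7]
grip_width: 0.0003
grip_force: 0.2
```

```bash
python3 - <<'E'
from edge import *
snap('scene','sh.png');o=ctrl.get_obs();print(o['ee_pos'],o['force'],o['time_s'],edge('sh.png')+.042)
E
```

```text
[ 0.5512683  -0.18577644  0.15885127] [0.5329462  0.1113653  0.18036126] 26.6 -0.005667666640019185
```

apply_moves:
  deltas:
    - [255,-0.01,0.1,0,0,0,0]
    - [255,0,0,0,0,0,0]
    - [255,0,0,0,0,0,0]

```text
time_s: 26.9
ee_pos: [0.5512, -0.1848, 0.1588]
eef_rot: [3.142, -0.0, -3.027]
force: [-0.1, -0.8, 0.8]
grip_width: 0.0003
grip_force: 0.2
```

```bash
python3 - <<'E'
from edge import *
snap('scene','si.png');o=ctrl.get_obs();print(o['ee_pos'],o['force'],o['time_s'],edge('si.png')+.042)
E
```

```text
[ 0.55116377 -0.18476584  0.15883831] [-0.0832826   0.22295941  1.66108394] 26.95 -0.005604035831381235
```

apply_moves:
  deltas:
    - [255,-0.01,0.1,0,0,0,0]
    - [255,0,0,0,0,0,0]
    - [255,0,0,0,0,0,0]

```text
time_s: 27.25
ee_pos: [0.5511, -0.1838, 0.1589]
eef_rot: [-3.142, 0.0, -3.027]
force: [-0.2, -0.3, 0.7]
grip_width: 0.0002
grip_force: 0.2
```

```bash
python3 - <<'E'
from edge import *
snap('scene','sj.png');o=ctrl.get_obs();print(o['ee_pos'],o['force'],o['time_s'],edge('sj.png')+.042)
E
```

```text
[ 0.55106686 -0.18378371  0.15885782] [-0.01773985  0.13411852  0.51864047] 27.3 -0.005680805915480071
```

apply_moves:
  deltas:
    - [255,-0.01,0.1,0,0,0,0]
    - [255,0,0,0,0,0,0]
    - [255,0,0,0,0,0,0]

```text
time_s: 27.6
ee_pos: [0.551, -0.1828, 0.1589]
eef_rot: [3.142, -0.0, -3.027]
force: [0.9, -0.3, 1.0]
grip_width: 0.0008
grip_force: 0.2
```

```bash
python3 - <<'E'
from edge import *
snap('scene','sk.png');o=ctrl.get_obs();print(o['ee_pos'],o['force'],o['time_s'],edge('sk.png')+.042)
E
```

```text
[ 0.55096659 -0.18277262  0.15884333] [-0.77162261 -0.36164452  0.28559008] 27.65 -0.0054535009322642936
```

apply_moves:
  deltas:
    - [255,-0.01,0.1,0,0,0,0]
    - [255,0,0,0,0,0,0]
    - [255,0,0,0,0,0,0]

```text
time_s: 27.95
ee_pos: [0.5509, -0.1818, 0.1588]
eef_rot: [3.142, -0.0, -3.027]
force: [-0.1, -0.5, 0.1]
grip_width: 0.0004
grip_force: 0.2
```

```bash
python3 - <<'E'
from edge import *
snap('scene','sl.png');o=ctrl.get_obs();print(o['ee_pos'],o['force'],o['time_s'],edge('sl.png')+.042)
E
```

```text
[ 0.55088982 -0.18177908  0.15884393] [-0.09930174 -0.64332494  0.22164416] 28.0 -0.00549911179938492
```

apply_moves:
  deltas:
    - [255,-0.01,0.1,0,0,0,0]
    - [255,0,0,0,0,0,0]
    - [255,0,0,0,0,0,0]

```text
time_s: 28.3
ee_pos: [0.5508, -0.1808, 0.1589]
eef_rot: [-3.142, 0.0, -3.027]
force: [-0.5, -0.2, 0.4]
grip_width: 0.0005
grip_force: 0.2
```

```bash
python3 - <<'E'
from edge import *
snap('scene','sm.png');o=ctrl.get_obs();print(o['ee_pos'],o['force'],o['time_s'],edge('sm.png')+.042)
E
```

```text
[ 0.55077113 -0.1807662   0.15883772] [-0.03149587  0.28376178  0.51947748] 28.35 -0.005570676045796065
```

apply_moves:
  deltas:
    - [255,-0.01,0.1,0,0,0,0]
    - [255,0,0,0,0,0,0]
    - [255,0,0,0,0,0,0]

```text
time_s: 28.65
ee_pos: [0.5507, -0.1798, 0.1589]
eef_rot: [3.142, 0.0, -3.027]
force: [0.1, 0.9, -0.5]
grip_width: 0.0003
grip_force: 0.2
```

```bash
python3 - <<'E'
from edge import *
snap('scene','sn.png');o=ctrl.get_obs();print(o['ee_pos'],o['force'],o['time_s'],edge('sn.png')+.042)
E
```

```text
[ 0.55067931 -0.17977317  0.15886332] [0.02665038 0.27516485 0.32216409] 28.7 -0.0056165123018897395
```

apply_moves:
  deltas:
    - [255,-0.01,0.1,0,0,0,0]
    - [255,0,0,0,0,0,0]
    - [255,0,0,0,0,0,0]

```text
time_s: 29.0
ee_pos: [0.5506, -0.1788, 0.1588]
eef_rot: [3.142, -0.0, -3.027]
force: [-0.5, -1.0, 0.1]
grip_width: 0.0004
grip_force: 0.2
```

```bash
python3 - <<'E'
from edge import *
snap('scene','so.png');o=ctrl.get_obs();print(o['ee_pos'],o['force'],o['time_s'],edge('so.png')+.042)
E
```

```text
[ 0.55056698 -0.17876081  0.15882675] [-0.49714269 -0.39275121  1.4570758 ] 29.05 -0.005394488492098906
```

apply_moves:
  deltas:
    - [255,-0.01,0.1,0,0,0,0]
    - [255,0,0,0,0,0,0]
    - [255,0,0,0,0,0,0]

```text
time_s: 29.35
ee_pos: [0.5505, -0.1777, 0.1588]
eef_rot: [3.142, -0.0, -3.027]
force: [-0.9, -0.2, -0.4]
grip_width: 0.0009
grip_force: 0.2
```

```bash
python3 - <<'E'
from edge import *
snap('scene','sp.png');o=ctrl.get_obs();print(o['ee_pos'],o['force'],o['time_s'],edge('sp.png')+.042)
E
```

```text
[ 0.55049301 -0.17778257  0.15886228] [ 0.40139838 -0.37175444  0.54173737] 29.4 -0.005369399219226786
```

apply_moves:
  deltas:
    - [255,-0.01,0.1,0,0,0,0]
    - [255,0,0,0,0,0,0]
    - [255,0,0,0,0,0,0]

```text
time_s: 29.7
ee_pos: [0.5504, -0.1767, 0.1588]
eef_rot: [3.142, 0.0, -3.027]
force: [-0.4, -0.1, -0.1]
grip_width: 0.0007
grip_force: 0.2
```

```bash
python3 - <<'E'
from edge import *
snap('scene','sq.png');o=ctrl.get_obs();print(o['ee_pos'],o['force'],o['time_s'],edge('sq.png')+.042)
E
```

```text
[ 0.55038447 -0.17676852  0.1588415 ] [-0.05143847 -0.22661201 -0.41448853] 29.75 -0.005439532250656763
```

apply_moves:
  deltas:
    - [255,-0.01,0.1,0,0,0,0]
    - [255,0,0,0,0,0,0]
    - [255,0,0,0,0,0,0]

```text
time_s: 30.05
ee_pos: [0.5503, -0.1758, 0.1589]
eef_rot: [-3.142, 0.0, -3.027]
force: [0.4, -0.5, 0.0]
grip_width: 0.0002
grip_force: 0.2
```

```bash
python3 - <<'E'
from edge import *
snap('scene','sr.png');o=ctrl.get_obs();print(o['ee_pos'],o['force'],o['time_s'],edge('sr.png')+.042)
E
```

```text
[ 0.55028665 -0.17577489  0.15886555] [-0.36183775  1.08035254  0.38623416] 30.1 -0.0055465831030197255
```

apply_moves:
  deltas:
    - [255,-0.01,0.1,0,0,0,0]
    - [255,0,0,0,0,0,0]
    - [255,0,0,0,0,0,0]

```text
time_s: 30.4
ee_pos: [0.5502, -0.1748, 0.1588]
eef_rot: [3.142, -0.0, -3.027]
force: [-0.5, -1.0, -0.3]
grip_width: 0.0004
grip_force: 0.2
```

```bash
python3 - <<'E'
from edge import *
snap('scene','ss.png');o=ctrl.get_obs();print(o['ee_pos'],o['force'],o['time_s'],edge('ss.png')+.042)
E
```

```text
[ 0.55018556 -0.17476362  0.15885496] [-0.95462672 -0.43314525  0.59771223] 30.45 -0.005484756297955529
```

apply_moves:
  deltas:
    - [255,-0.01,0.1,0,0,0,0]
    - [255,0,0,0,0,0,0]
    - [255,0,0,0,0,0,0]

```text
time_s: 30.75
ee_pos: [0.5501, -0.1738, 0.1588]
eef_rot: [3.142, -0.0, -3.027]
force: [-1.0, -1.0, 0.4]
grip_width: 0.0003
grip_force: 0.2
```

```bash
python3 - <<'E'
from edge import *
snap('scene','st.png');o=ctrl.get_obs();print(o['ee_pos'],o['force'],o['time_s'],edge('st.png')+.042)
E
```

```text
[ 0.55008112 -0.17375992  0.15885172] [-0.52924773 -0.33862767 -0.14132824] 30.8 -0.005406925998910628
```

apply_moves:
  deltas:
    - [255,-0.01,0.1,0,0,0,0]
    - [255,0,0,0,0,0,0]
    - [255,0,0,0,0,0,0]

```text
time_s: 31.1
ee_pos: [0.55, -0.1728, 0.1589]
eef_rot: [-3.142, 0.0, -3.027]
force: [-1.1, -0.0, 0.1]
grip_width: 0.0006
grip_force: 0.2
```

```bash
python3 - <<'E'
from edge import *
snap('scene','su.png');o=ctrl.get_obs();print(o['ee_pos'],o['force'],o['time_s'],edge('su.png')+.042)
E
```

```text
[ 0.54998561 -0.1727784   0.15885734] [-0.5909258  -0.12141851  0.81363001] 31.15 -0.005490177171263648
```

apply_moves:
  deltas:
    - [255,-0.01,0.1,0,0,0,0]
    - [255,0,0,0,0,0,0]
    - [255,0,0,0,0,0,0]

```text
time_s: 31.45
ee_pos: [0.5499, -0.1717, 0.1588]
eef_rot: [3.142, -0.0, -3.027]
force: [0.5, -0.3, 0.5]
grip_width: 0.0005
grip_force: 0.3
```

```bash
python3 - <<'E'
from edge import *
snap('scene','sv.png');o=ctrl.get_obs();print(o['ee_pos'],o['force'],o['time_s'],edge('sv.png')+.042)
E
```

```text
[ 0.54986928 -0.17177566  0.15885079] [ 0.1927935  -0.39203543  1.01083116] 31.5 -0.005277311698767037
```

apply_moves:
  deltas:
    - [255,-0.01,0.1,0,0,0,0]
    - [255,0,0,0,0,0,0]
    - [255,0,0,0,0,0,0]

```text
time_s: 31.8
ee_pos: [0.5498, -0.1708, 0.1588]
eef_rot: [3.142, -0.0, -3.027]
force: [-0.2, -0.2, 0.8]
grip_width: 0.0
grip_force: 0.3
```

```bash
python3 - <<'E'
from edge import *
snap('scene','sw.png');o=ctrl.get_obs();print(o['ee_pos'],o['force'],o['time_s'],edge('sw.png')+.042)
E
```

```text
[ 0.54978741 -0.17077305  0.15884682] [-0.731698    0.05863358  0.71063033] 31.85 -0.005191881341938209
```

apply_moves:
  deltas:
    - [255,-0.01,0.1,0,0,0,0]
    - [255,0,0,0,0,0,0]
    - [255,0,0,0,0,0,0]

```text
time_s: 32.15
ee_pos: [0.5497, -0.1697, 0.1588]
eef_rot: [3.142, 0.0, -3.027]
force: [-0.2, -0.8, -0.4]
grip_width: 0.0003
grip_force: 0.3
```

```bash
python3 - <<'E'
from edge import *
snap('scene','sx.png');o=ctrl.get_obs();print(o['ee_pos'],o['force'],o['time_s'],edge('sx.png')+.042)
E
```

```text
[ 0.54968207 -0.16976255  0.15885978] [-0.39065087  0.27045357 -0.25763869] 32.2 -0.005301358988543309
```

apply_moves:
  deltas:
    - [255,-0.01,0.1,0,0,0,0]
    - [255,0,0,0,0,0,0]
    - [255,0,0,0,0,0,0]

```text
time_s: 32.5
ee_pos: [0.5496, -0.1688, 0.1588]
eef_rot: [-3.142, -0.0, -3.027]
force: [0.0, -0.8, 0.9]
grip_width: 0.0009
grip_force: 0.3
```

```bash
python3 - <<'E'
from edge import *
snap('scene','sy.png');o=ctrl.get_obs();print(o['ee_pos'],o['force'],o['time_s'],edge('sy.png')+.042)
d=cv2.absdiff(cv2.imread('pics/sy.png'),cv2.imread('pics/se.png')).max(2)
ys,xs=np.where(d>25);print(xs.min(),xs.max(),ys.min(),ys.max())
for X in ([.5465,-.166,.13],[.5276,-.013,.105]):print(proj('s7.png',X))
E
```

```text
[ 0.54957508 -0.16876752  0.15885037] [-0.34446313  0.7439116   0.70715132] 32.55 -0.005330197457254569
169 315 0 258
[279.71992355 236.40357614]
[322.66984748 211.13241523]
```

The tilt has held unnaturally still while the finger advanced. Contact friction at the pin must be holding the beam while the poise slides inward, so I back off, read it free and redo the outward push.

apply_moves:
  deltas:
    - [255,0,-0.02,0,0,0,0]
    - [255,0,-0.03,0,0,0,0]
    - [255,0.01,-0.1,0,0,0,0]
    - [255,0.02,-0.2,0,0,0,0]
    - [255,0.02,-0.25,0,0,0,0]
    - [255,0,0,0,0,0,0]
    - [255,0,0,0,0,0,0]
    - [255,0,0,0,0,0,0]
    - [255,0,0,0,0,0,0]
    - [255,0,0,0,0,0,0]

```text
time_s: 33.55
ee_pos: [0.5501, -0.1748, 0.1589]
eef_rot: [-3.142, 0.0, -3.027]
force: [-0.4, -0.2, 0.6]
grip_width: 0.0007
grip_force: 0.0
```

```bash
python3 - <<'E'
from edge import *
snap('scene','ta.png');o=ctrl.get_obs();print(o['ee_pos'],o['force'],o['time_s'],edge('ta.png')+.042)
E
```

```text
[ 0.55007805 -0.17475     0.15884748] [ 0.12168927  0.23691904 -0.31012575] 33.6 0.07205578303854819
```

apply_moves:
  deltas:
    - [255,0,-0.1,1,0,0,0]
    - [255,0,0,2,0,0,0]
    - [255,0,0,3,0,0,0]
    - [255,-0.1,0.9,1.9,0,0,0]
    - [255,-0.2,1.5,0,0,0,0]
    - [255,-0.2,1.6,0,0,0,0]
    - [255,-0.13,1.2,0,0,0,0]
    - [255,0,0.3,0,0,0,0]
    - [255,0,0,0,0,0,0]
    - [255,0,0,-1,0,0,0]

```text
time_s: 34.6
ee_pos: [0.5442, -0.1211, 0.2283]
eef_rot: [-3.141, 0.002, -3.027]
force: [0.6, -0.1, 0.1]
grip_width: 0.0006
grip_force: 0.0
```

apply_moves:
  deltas:
    - [255,0,0,-2,0,0,0]
    - [255,0,0,-2,0,0,0]
    - [255,0,0,-1.7,0,0,0]
    - [255,0,0,-1,0,0,0]
    - [255,0,0,0,0,0,0]
    - [255,0,0,0,0,0,0]

```text
time_s: 35.2
ee_pos: [0.5439, -0.1211, 0.1612]
eef_rot: [-3.141, 0.0, -3.028]
force: [0.3, 0.4, 0.1]
grip_width: 0.0005
grip_force: 0.0
```

apply_moves:
  deltas:
    - [255,0.02,-0.2,0,0,0,0]
    - [255,0.02,-0.2,0,0,0,0]
    - [255,0.02,-0.2,0,0,0,0]
    - [255,0.03,-0.2,0,0,0,0]
    - [255,0.03,-0.25,0,0,0,0]
    - [255,0.03,-0.25,0,0,0,0]
    - [255,0.02,-0.2,0,0,0,0]
    - [255,0.02,-0.13,0,0,0,0]
    - [255,0,0,0,0,0,0]

```text
time_s: 36.1
ee_pos: [0.5456, -0.1373, 0.1608]
eef_rot: [-3.142, -0.0, -3.028]
force: [-0.7, 0.2, 0.3]
grip_width: 0.0002
grip_force: 0.0
```

apply_moves:
  deltas:
    - [255,-0.03,0.25,0,0,0,0]
    - [255,0,0.15,0,0,0,0]
    - [255,0,0,0,0,0,0]
    - [255,0,0,0,0,0,0]
    - [255,0,0,0,0,0,0]
    - [255,0,0,0,0,0,0]
    - [255,0,0,0,0,0,0]
    - [255,0,0,0,0,0,0]
    - [255,0,0,0,0,0,0]
    - [255,0,0,0,0,0,0]

```text
time_s: 37.1
ee_pos: [0.5454, -0.1331, 0.1608]
eef_rot: [3.142, -0.0, -3.027]
force: [0.5, -0.3, -0.1]
grip_width: 0.0004
grip_force: 0.0
```

```bash
python3 - <<'E'
from edge import *
snap('scene','tb.png');o=ctrl.get_obs();print(o['ee_pos'],o['force'],o['time_s'],edge('tb.png')+.042)
E
```

```text
[ 0.5453638  -0.13310859  0.16084871] [ 1.27614822 -0.66643754  0.55186917] 37.15 0.069158781526975
```

apply_moves:
  deltas:
    - [255,0.02,-0.2,-0.2,0,0,0]
    - [255,0.02,-0.2,-0.1,0,0,0]
    - [255,0.02,-0.2,0,0,0,0]
    - [255,0.02,-0.2,0,0,0,0]
    - [255,0.02,-0.2,0,0,0,0]
    - [255,0.02,-0.15,0,0,0,0]
    - [255,0.01,-0.11,0,0,0,0]
    - [255,0,0,0,0,0,0]

```text
time_s: 37.95
ee_pos: [0.5467, -0.1459, 0.1579]
eef_rot: [-3.141, 0.0, -3.028]
force: [0.1, -0.7, -1.0]
grip_width: 0.0003
grip_force: 0.0
```

apply_moves:
  deltas:
    - [255,-0.03,0.25,0,0,0,0]
    - [255,-0.02,0.25,0,0,0,0]
    - [255,0,0.1,0,0,0,0]
    - [255,0,0,0,0,0,0]
    - [255,0,0,0,0,0,0]
    - [255,0,0,0,0,0,0]
    - [255,0,0,0,0,0,0]
    - [255,0,0,0,0,0,0]
    - [255,0,0,0,0,0,0]
    - [255,0,0,0,0,0,0]

```text
time_s: 38.95
ee_pos: [0.5462, -0.1397, 0.1578]
eef_rot: [-3.142, 0.0, -3.027]
force: [-0.1, 0.2, 0.1]
grip_width: 0.0004
grip_force: 0.0
```

```bash
python3 - <<'E'
from edge import *
for i in range(3):
    snap('scene','tc%d.png'%i);o=ctrl.get_obs();print(o['ee_pos'],o['time_s'],edge('tc%d.png'%i)+.042)
E
```

```text
[ 0.54614593 -0.13969845  0.15782228] 39.0 -0.0011720083967459646
[ 0.54617653 -0.13970166  0.15787181] 39.05 -0.0012488401442805538
[ 0.54617366 -0.13968896  0.15783079] 39.1 -0.0011104703314105263
```

apply_moves:
  deltas:
    - [255,0,0,0.5,0,0,0]
    - [255,0,0,1,0,0,0]
    - [255,0,0,2,0,0,0]
    - [255,0,0,3,0,0,0]
    - [255,0,0,3,0,0,0]
    - [255,0,0,1.5,0,0,0]
    - [255,0,0,0,0,0,0]
    - [255,0,0,0,0,0,0]
    - [255,0,0,0,0,0,0]
    - [255,0,0,0,0,0,0]

```text
time_s: 40.1
ee_pos: [0.5459, -0.1396, 0.2669]
eef_rot: [3.141, -0.002, -3.027]
force: [-0.3, 0.4, 0.1]
grip_width: 0.0004
grip_force: 0.0
```

```bash
python3 - <<'E'
from edge import *
snap('scene','td.png');print(edge('td.png')+.042, ctrl.get_obs()['ee_pos'])
print(ctrl.hand_in())
E
```

```text
-0.0004623016597265356 [ 0.54598296 -0.13961146  0.26702817]
the job is handed in; nothing more can be done
None
```

The loaded bucket stands let go on the middle of the pan, and the untouched beam last read about 0.000 rad in the camera (good to several mrad, limit 0.015); I handed in at about 40 s, and the hand-in returned no verdict.

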